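# Hold the mending frame's sprung tensioner back past its click

### The arm

A 6-joint arm with a two-finger parallel gripper is mounted at the origin on the work surface. World frame = base frame: x ahead of the robot, y to its left, z up, the work surface at z = 0. Lengths are in m, angles in rad, forces in N, time in s.
With the tool pointing down it reaches from about 0.325 to 0.775 m from the base axis. Payload 5.5 kg.
Tool frame: the origin (TCP) lies between the finger pads; the fingertips stand 8 mm ahead of it and the grasp point (between the pads) lies 11 mm behind it (tcp_to_tips is the distance from the TCP to the fingertips, in m); z points along the fingers, y is the line along which they close (so a half turn about z gives the same grasp; the last joint's range is limited). The gripper opens to 88 mm and grips with 3 to 60 N. Pads are 20 mm wide; open, the fingers measure 115 mm over their backs; the gripper's body (75 mm by 178 mm) begins 61 mm behind the grasp point.
Start: joints at [1.236, 0.091, 1.231, -0, 1.82, -0.057], TCP at [0.165, 0.577, 0.231] pointing down, gripper open.
Joint ranges: [-2.87, 2.87], [-0.86, 2.18], [0.17, 2.46], [-1.51, 4.65], [0.06, 2.69], [-2.65, 2.65]. Speed limits (rad/s): [2.57, 2.57, 3.01, 3.14, 3.14, 3.14].

### API

Orientations are given as a unit quaternion [w, x, y, z].
In Python, from bench import * gives the robot as it stands. Calls block until the motion is done:
- move_to(position, orientation): joint-space move of the TCP to a pose.
- move_l(position, speed=0.15, orientation=None): straight line of the TCP; orientation=None keeps the orientation; speed is the mean speed in m/s.
- movej(angles): joint-space move.
- gripper_open() and close(): open the fingers fully, or close them until they stop; the grip force is fixed at half the most.
- hold(seconds).
- inverse_kinematics(position, orientation): joint angles nearest the present ones, or None.
- state(): the state.
- get_image(name): name is "side" or "top"; returns a dict with "frame" (480x640x3 uint8, blue, green, red), "depth" (480x640 float32, m along the optical axis (not along the pixel's ray), 0 where there is no reading), "camera_matrix" (3x3 intrinsics, pixels), "k1" (the pictures are not rectified: a ray, as slopes to the right and down, at radius r is drawn at 1 + k1 r^2 times it, then the intrinsics apply), "view" (4x4, takes a point from world to camera coordinates). Camera axes: x right, y up, looking along -z (the intrinsics and any distortion apply to the point x, -y, -z); pixel columns grow to the right and rows downward; lengths in m; the calibration is good to about 2 mm. A picture is of the moment at which its call begins.
A pose or a line that the arm cannot do raises IKError and nothing moves.
- job_done(): hands the job in; it is judged then, once.
The state is a dict: "time": time; "joint_pos": joint angles; "dq": joint speeds; "joint_torque": joint torques, N m; "ee_pos": TCP position; "ee_rot": TCP orientation; "ft_force": force on the tool from outside, world axes, zero at the start; "moment": the same for the moment, N m; "finger_gap": finger opening in m; "finger_force": force on a finger pad.
Only numpy, scipy, OpenCV 4.12 (cv2) and the standard library are available. Lean on these libraries where they do the work, as an engineer would, in place of code of your own. Each camera call takes 0.05 s, during which the arm holds its last target. There are 200 camera calls.

### The job

On the stone-mending frame, turn the black clamp knob counter-clockwise as far as it goes so that its tongue frees the tensioner arm. Then, by its upright post, swing the sprung arm back away from its rest, past the click of the pawl, and finish while still holding it there with the fingers on the post, so that a colleague can fit the band: do not let go. Leave the loose things on and around the frame where they are.

Things in the scene. Friction and masses are not known exactly. Their poses are not given: they have to be found in the camera images.
- mend_frame: the mending frame: a grey plate fixed to the bench, carrying arm, knob and pawl. Origin on the bench surface; in its own frame the plate spans x -70 to 235, y -140 to 180 mm, top at z 15 mm. Its x axis points roughly away from the robot, y to the robot's left; it is turned by up to 0.5 rad and its place changes from run to run.
- tensioner (a joint): angle of the sprung arm (rad). 0 = at rest, the bar along frame +y; grows as the arm swings clockwise seen from above, its post going towards frame +x; hard stop 0.55. Its tooth meets the pawl at 0.28 and has clicked past at 0.38. Force at the post: 6 N at rest, 11 N at 0.5, 4 N more over the click. The click does not keep the arm: let go, it springs back to 0.
- post: the steel grip post on the tensioner arm near its free end: round, diameter 20 mm, upright, from 38 to 90 mm above the bench, 168 mm from the arm's pivot; origin on its axis at its foot (38 mm above the bench). It is a sleeve that turns freely on its own axis. The arm must be held by this post.
- post_top (a point): centre of the top of the grip post, 90 mm above the bench
- tensioner_pivot (a point): the arm's upright pivot axis, 38 mm above the bench, at frame x 0, y -90 mm. The tensioner arm is an aluminium bar 16 x 16 mm, 22 to 38 mm above the bench, with a wire coil (top 54 mm) over the pivot and a dark tooth at the free end
- clamp_knob (a joint): angle of the clamp knob (rad), growing counter-clockwise seen from above, from 0 to a stop at 1.5. Near 0 (it starts between 0 and 0.25) its steel tongue points along frame -x and blocks the arm; at the stop the tongue points along frame -y, clear of the arm. Stiff: it takes 0.12 N m and stays where it is left.
- knob_top (a point): centre of the top of the clamp knob, on its upright axis (frame x 60, y -20 mm), 82 mm above the bench. Its grip is a black bar 46 mm long, 14 mm wide, 36 mm high, above a round collar of diameter 36 mm (top 46 mm above the bench); the bar lies along frame x at knob angle 0 and turns with the knob. The steel tongue is below, 50 mm long.
- pawl (a joint): how far the pawl slider is pushed out (m): 0 = sprung home against the arm's track, about 0.004 while the tooth rides over its nose, at most 0.011
- pawl_nose (a point): top of the small roller (diameter 12 mm) that is the nose of the dark steel pawl slider, 38 mm above the bench, beside the path of the arm's end; the slider runs in two aluminium guides, nothing there is higher than 42 mm
- idler_top (a point): top of the spool-shaped steel roller (diameter 34 mm) on the fixed aluminium idler block, 58 mm above the bench, at frame x 190, y 125 mm
- head_top (a point): nose of the small marble head that lies between two padded wooden cheeks on the frame, fixed, about 110 mm above the bench; head and cheeks span frame x 145 to 230, y -95 to 45 mm
- shard_a: loose marble shard, 48 mm across, 22 mm high, on the plate near the arm's pivot; origin under its centre
- shard_b: loose marble block fragment 60 x 45 x 28 mm on the bench to the left of the frame; origin under its centre
- wax_stick: loose flat wooden modelling stick, about 115 x 12 x 8 mm, on the plate in front of the arm; origin under the middle of its handle
- tape_roll: loose roll of paper tape lying flat, outer diameter 90 mm, 25 mm high, to the right of the frame; origin under its centre
- jar: loose amber glass jar, diameter 60 mm, 85 mm high, to the right of the frame; origin under its centre
- mug: loose white mug, diameter 76 mm, 85 mm high, handle along its +y, beyond the left of the frame; origin under its centre
- spatula: loose spatula 190 mm long lying along its x, left of the frame, under 30 mm high; origin under its centre

How it is judged:
By the outcome, as a careful person would: the job done as asked, in the order asked, and still so for the second after the job is handed in, while the arm keeps its last pose, push and grip.
It also fails if it takes over 40 s, if anything falls off the work surface, if the arm or the gripper's body presses on something with over 40 N, if the wrist force passes 120 N, or if a joint passes its speed limit or range.

## Working session

There is one attempt and no reset: what is moved stays moved. The work goes in short steps, each a Python script; the robot and the scene stay as the last script left them, time stands still between calls to the robot, and variables do not carry over. Pictures are saved under pics/ and viewed, at most 10 in all, crops included, and the job is handed in when it is done.

```bash
mkdir -p pics; ls; cat > h.py <<'E'
import numpy as np, cv2
from bench import *
def px2w(im,u,v,z=None):
    """pixel -> world; on plane z if given, else by depth"""
    K=np.array(im["camera_matrix"]);V=np.array(im["view"])
    p=np.array([(u-K[0,2])/K[0,0],(v-K[1,2])/K[1,1]]);q=p.copy()
    for _ in range(30): q=p/(1+im["k1"]*(q@q))
    d=np.array([q[0],-q[1],-1]);R=V[:3,:3];o=-R.T@V[:3,3];w=R.T@d
    if z is None: 
        t=np.median(im["depth"][int(v)-1:int(v)+2,int(u)-1:int(u)+2]);return o+t*w
    return o+(z-o[2])/w[2]*w
E
python3 - <<'E'
from h import *
import pickle
for n in("side","top"):
    im=get_image(n);cv2.imwrite(f"pics/{n}0.png",im["frame"]);pickle.dump(im,open(n+".pkl","wb"))
    V=np.array(im["view"]);print(n,-V[:3,:3].T@V[:3,3],im["k1"],im["camera_matrix"])
print(state())
E
```

```text
pics
side [ 0.19175941 -0.52519958  0.65675952] -0.1021909859557138 [[478.13294657   0.         315.49086059]
 [  0.         478.13294657 236.30553146]
 [  0.           0.           1.        ]]
top [0.51798429 0.10491182 1.49336372] -0.16067255341425368 [[588.64531682   0.         318.59941494]
 [  0.         588.64531682 240.45736856]
 [  0.           0.           1.        ]]
{'time': 0.1, 'joint_pos': array([ 1.23631038e+00,  9.18309175e-02,  1.23172773e+00,  1.38067502e-05,
        1.81980454e+00, -5.66788324e-02]), 'dq': array([ 0.00068903, -0.00034323, -0.00167391, -0.00042588,  0.00040824,
       -0.00111986]), 'joint_torque': array([ 2.39235822e-03, -4.47857094e+01, -4.07568634e+01,  6.99700112e-02,
        2.85031280e-02, -1.23200307e-04]), 'ee_pos': array([0.1644546 , 0.57677242, 0.2296129 ]), 'ee_rot': array([-1.78605541e-04,  1.38455585e-01,  9.90368248e-01, -8.67089964e-04]), 'ft_force': array([ 0.58412598, -0.79284271, -0.01836937]), 'moment': array([-0.01263917, -0.05474649, -0.0281859 ]), 'finger_force': 0.0, 'finger_gap': 0.08767718054438335}
```

View pics/top0.png

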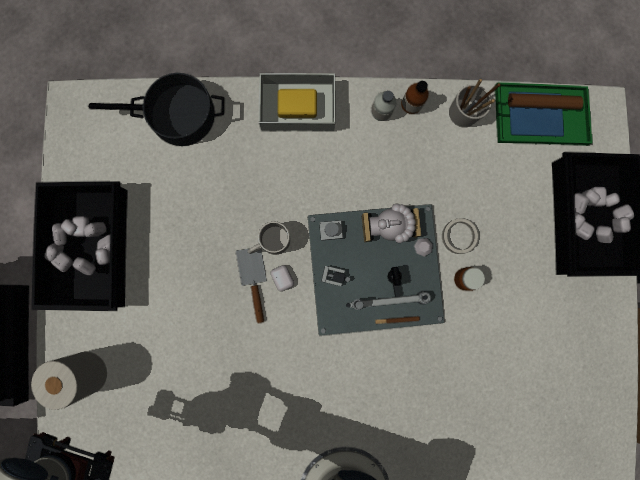

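View pics/side0.png

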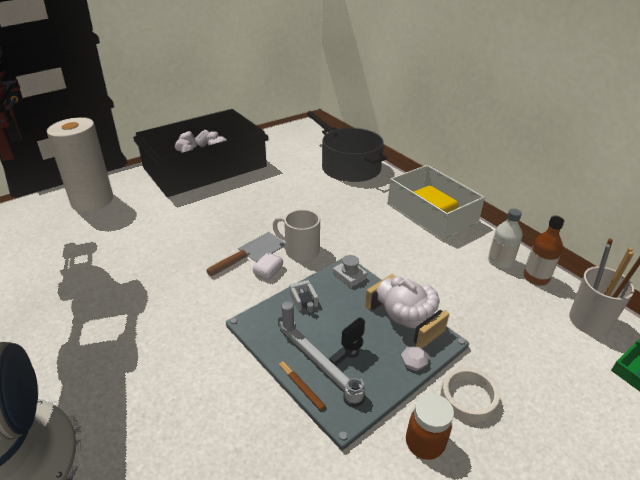

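The top view shows the plate with corners at about (319,335), (444,322), (433,205) and (309,214). The post is near (360,302), the pivot (425,298) and the knob (395,275). In the side view the post top is near (288,306) and the knob near (352,330). I'll enlarge both.

```bash
python3 - <<'E'
import cv2
a=cv2.imread("pics/top0.png")[260:320,330:450];b=cv2.imread("pics/side0.png")[270:420,220:420]
cv2.imwrite("pics/tc.png",cv2.resize(a,None,fx=6.5,fy=6.5,interpolation=cv2.INTER_CUBIC))
cv2.imwrite("pics/sc.png",cv2.resize(b,None,fx=4,fy=4,interpolation=cv2.INTER_CUBIC))
E
```

```text
(no output)
```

View pics/tc.png

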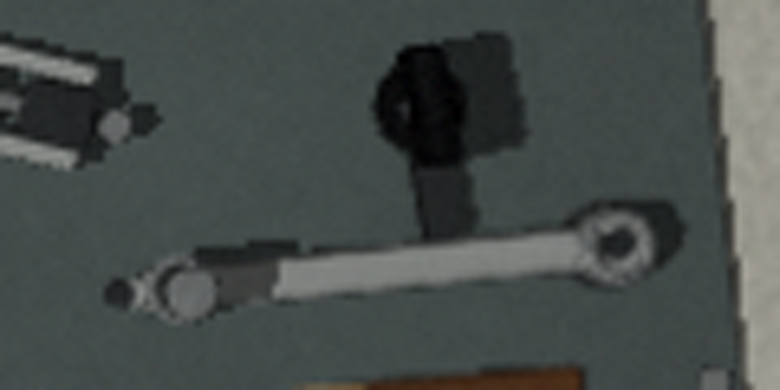

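View pics/sc.png

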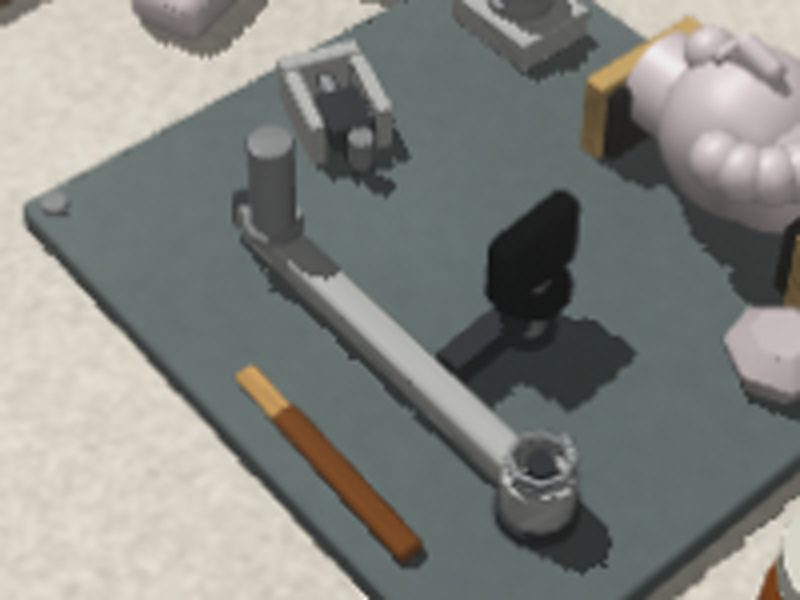

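Enlarged top crop (crop pixels): post top (190,294), coil top (616,240), knob bar centre (432,105), pawl roller (115,126). Enlarged side crop: post top (271,143), coil top (541,460), knob top about (536,222), roller (361,138). Next I'll triangulate these.

```bash
cat >m.py <<'E'
import sys,pickle
from h import *
T=pickle.load(open("top.pkl","rb"));S=pickle.load(open("side.pkl","rb"))
c=lambda x,s,o:(x+.5)/s-.5+o
P=dict(post=((190,294),(271,143),.09),coil=((616,240),(541,460),.054),knob=((432,105),(536,222),.082),roller=((115,126),(361,138),.038))
W={}
for n,(a,b,z) in P.items():
    a=(c(a[0],6.5,330),c(a[1],6.5,260));b=(c(b[0],4,220),c(b[1],4,270))
    L=[]
    for im,q in((T,a),(S,b)):
        p0=px2w(im,*q,z=0.);p1=px2w(im,*q,z=.2);L.append((p0,(p1-p0)/np.linalg.norm(p1-p0)))
    A=sum(np.eye(3)-np.outer(d,d) for p,d in L);r=sum((np.eye(3)-np.outer(d,d))@p for p,d in L)
    x=np.linalg.solve(A,r);W[n]=x
    print(n,"tri",x.round(4),"top@z",px2w(T,*a,z=z).round(4),"side@z",px2w(S,*b,z=z).round(4),"dep",px2w(T,*a).round(4),px2w(S,*b).round(4))
print("post-pivot",np.linalg.norm((W["post"]-W["coil"])[:2]))
m={"post":(0,78),"coil":(0,-90),"knob":(60,-20)}
M=np.array([m[k] for k in m])/1e3;w=np.array([W[k][:2] for k in m])
Mc,wc=M-M.mean(0),w-w.mean(0)
th=np.arctan2((Mc[:,0]*wc[:,1]-Mc[:,1]*wc[:,0]).sum(),(Mc*wc).sum())
R=np.array([[np.cos(th),-np.sin(th)],[np.sin(th),np.cos(th)]]);t=w.mean(0)-R@M.mean(0)
print("th",th,"o",t,"res mm",((M@R.T+t-w)*1e3).round(1))
# knob bar: depth points from both cams near z 0.07-0.09 around knob
pts=[]
for im in(T,S):
    vs,us=np.nonzero(im["depth"]>0)
    for u,v in zip(us,vs):
        if im is T and not(380<u<412 and 260<v<290):continue
        if im is S and not(335<u<370 and 310<v<355):continue
        p=px2w(im,u,v,z=None)
        if .05<p[2]<.1:pts.append(np.r_[R.T@(p[:2]-t)*1e3,p[2]*1e3,im is T])
pts=np.array(pts);
for f in(1,0):
    q=pts[pts[:,3]==f];print(len(q),q.mean(0).round(1),q.min(0).round(1),q.max(0).round(1))
    d=q[:,:2]-q[:,:2].mean(0);e,v=np.linalg.eigh(d.T@d);print("bar dir in frame rad",np.arctan(v[1,1]/v[0,1]),np.sqrt(e/len(q)))
E
python3 m.py
```

```text
post tri [ 0.4784 -0.0293  0.0872] top@z [ 0.4781 -0.0288  0.09  ] side@z [ 0.4773 -0.0319  0.09  ] dep [ 0.4781 -0.0288  0.0895] [ 0.4781 -0.0304  0.0883]
coil tri [ 0.4956 -0.196   0.0452] top@z [ 0.4964 -0.1946  0.054 ] side@z [ 0.4905 -0.2003  0.054 ] dep [ 0.4962 -0.1964  0.0454] [ 0.4947 -0.1957  0.0455]
knob tri [ 0.5477 -0.1209  0.0789] top@z [ 0.5473 -0.1201  0.082 ] side@z [ 0.5462 -0.1233  0.082 ] dep [ 0.5472 -0.1199  0.0832] [ 0.546  -0.1235  0.0822]
roller tri [ 0.5404 -0.0055  0.0362] top@z [ 0.5406 -0.0055  0.038 ] side@z [ 0.5392 -0.0069  0.038 ] dep [ 0.5405 -0.0054  0.039 ] [ 0.5402 -0.0054  0.0362]
post-pivot 0.16759704781537443
th 0.10140846899590249 o [ 0.48624202 -0.10678393] res mm [[-0.   0.1]
 [-0.2 -0.4]
 [ 0.2  0.3]]
140 [ 59.  -19.3  77.1   1. ] [ 36.4 -28.4  50.1   1. ] [ 81.2 -12.4  84.7   1. ]
bar dir in frame rad 0.07510257056813989 [ 4.3978884  12.91847846]
434 [ 54.7 -25.2  71.5   0. ] [ 35.3 -29.9  50.3   0. ] [ 80.7 -14.2  83.2   0. ]
bar dir in frame rad 0.02890086900110795 [ 3.81129358 13.84270876]
```

The geometry fits: post to pivot measures 167.6 mm, fit residuals are under 0.5 mm, the frame yaw is 0.101 rad, and the knob angle is about 0.05. Now I'll turn the knob.

```bash
cat >>h.py <<'E'
from scipy.spatial.transform import Rotation as Ro
TH=.1014;O=np.array([.4862,-.1068])
def F(x,y,z): # frame mm -> world
    c,s=np.cos(TH),np.sin(TH);return np.r_[O+np.array([c*x-s*y,s*x+c*y])/1e3,z]
def quat(a): # tool down, closing axis (tool y) at frame angle a
    a+=TH;y=np.array([-np.sin(a-np.pi/2),np.cos(a-np.pi/2),0]);z=np.array([0,0,-1.]);x=np.cross(y,z)
    q=Ro.from_matrix(np.c_[x,y,z]).as_quat();return np.r_[q[3],q[:3]]
E
python3 - <<'E'
from h import *
K=F(60,-20,.057);a0=np.pi/2+.06
best=None
for k in(0,np.pi,-np.pi):
    q=quat(a0+k);j=inverse_kinematics(K+[0,0,.08],q)
    if j is None: continue
    j=np.array(j);e=j[5]-1.5;print(k,j.round(3),"j6 end",e)
    if abs(e)<2.5 and (best is None or max(abs(e),abs(j[5]))<best[0]):best=(max(abs(e),abs(j[5])),q)
q=best[1]
move_to(K+[0,0,.1],q);move_l(K,.12);close();s=state();print(s["ee_pos"],s["finger_gap"],s["finger_force"],s["time"])
j=np.array(s["joint_pos"]);j[5]-=.75;movej(j);print(state()["ee_pos"],state()["moment"])
j[5]-=.75-.06+.03;movej(j);hold(.2);s=state();print(s["ee_pos"],s["moment"],s["ft_force"],s["finger_gap"],s["joint_pos"][5]-j[5],s["time"])
y=Ro.from_quat(np.r_[s["ee_rot"][1:],s["ee_rot"][0]]).as_matrix()[:,1];print("close axis in frame",np.arctan2(y[1],y[0])-TH)
E
```

```text
0 [-0.277 -0.012  1.502 -0.     1.652 -2.01 ] j6 end -3.5095287759351135
3.141592653589793 [-0.277 -0.012  1.502 -0.     1.652  1.132] j6 end -0.3679361223453199
-3.141592653589793 [-0.277 -0.012  1.502 -0.     1.652  1.132] j6 end -0.3679361223453199
[ 0.54801871 -0.12145118  0.05700595] 0.013885770789156057 29.958589375019073 5.025
[ 0.54784039 -0.12116083  0.05696038] [-0.05251356  0.27269901  0.12245431]
[ 0.54759206 -0.1209807   0.05697975] [ 0.42154595  0.85158519 -0.75354515] [-3.72327189  3.02649574  2.10248107] 0.014370770187489923 0.0019640690123701177 6.7
close axis in frame -0.043257152552903716
```

```bash
python3 - <<'E'
from h import *
gripper_open();p=np.array(state()["ee_pos"]);move_l(p+[0,0,.09],.15)
q=quat(-.4)
P=F(0,78,.056);c=[]
for k in(0,np.pi):
    j=inverse_kinematics(P+[0,0,.1],quat(-.4+k));print(k,None if j is None else np.round(j,3))
    if j is not None:c.append((abs(j[5]),k))
k=min(c)[1];print("use",k)
move_to(P+[0,0,.1],quat(-.4+k));print(state()["time"],state()["ee_pos"],P)
a=get_image("side")["frame"][260:420,220:420];b=get_image("top")["frame"][240:340,330:450]
f=lambda x:cv2.resize(x,(400,480 if x is b else 320),interpolation=cv2.INTER_CUBIC)
o=np.zeros((340,800,3),np.uint8);o[:320,:400]=f(a);o[:333,400:]=cv2.resize(b,(400,333));cv2.imwrite("pics/k1.png",o)
E
```

```text
0 [-0.132 -0.24   1.677 -0.     1.704  0.167]
3.141592653589793 None
use 0
9.2 [ 0.47799998 -0.02908447  0.15501256] [ 0.47830435 -0.02920065  0.056     ]
```

View pics/k1.png

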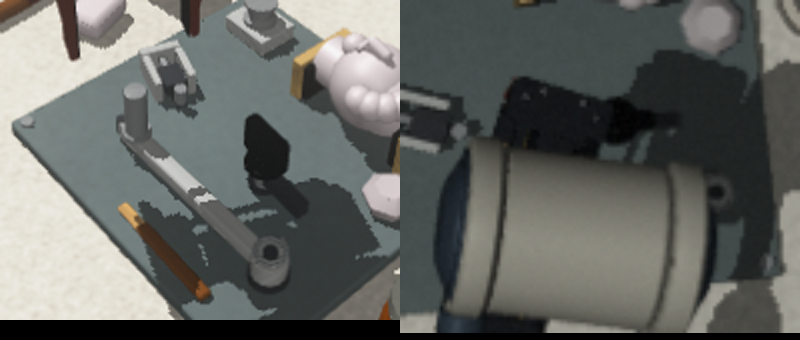

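In the left panel the tongue now points along frame -y, from (260,180) to (300,210), clear of the arm. The post, stick and shard haven't moved. Next I'll grip the post and swing it.

```bash
python3 - <<'E'
from h import *
P=F(0,78,.056);move_l(P,.12);close();s=state();print(s["ee_pos"],s["finger_gap"],s["finger_force"],s["time"])
piv=F(0,-90,0)
def ang():
    p=np.array(state()["ee_pos"])-piv;r=np.hypot(p[0],p[1]);return TH+np.pi/2-np.arctan2(p[1],p[0]),r
print(ang())
for a in np.linspace(.08,.46,6):
    move_l(F(168*np.sin(a),-90+168*np.cos(a),.056),.07)
    s=state();print(np.round(a,3),np.round(ang(),4),s["ft_force"].round(1),round(s["finger_gap"],4),round(s["finger_force"],1))
    if s["finger_gap"]<.017:break
hold(.5);s=state();print(ang(),s["ft_force"],s["finger_gap"],s["time"])
for n in("side","top"):cv2.imwrite(f"pics/e_{n}.png",cv2.resize(get_image(n)["frame"][190:420,220:480],None,fx=3,fy=2.6))
E
```

```text
[ 0.47872671 -0.02934474  0.05604687] 0.01977834372579352 29.99968260526657 11.3333
(np.float64(0.002416980923741985), np.float64(0.1678143869704458))
0.08 [0.0733 0.1678] [-6.6 -1.   3.8] 0.0196 30.0
0.156 [0.148  0.1677] [-8.1 -1.4  3.9] 0.0193 30.0
0.232 [0.2228 0.1676] [-8.  -1.4  4.8] 0.0196 30.0
0.308 [0.2942 0.1676] [-12.   -0.3   6.2] 0.0197 30.0
0.384 [0.3764 0.1675] [-6.9 -0.9  4.6] 0.0196 30.0
0.46 [0.4474 0.1675] [-11.1   0.1   6.2] 0.0195 30.0
(np.float64(0.44598667880353116), np.float64(0.16747170773389214)) [-11.04288845   0.52241648   6.51062959] 0.019740232026616636 13.8417
```

View pics/e_side.png

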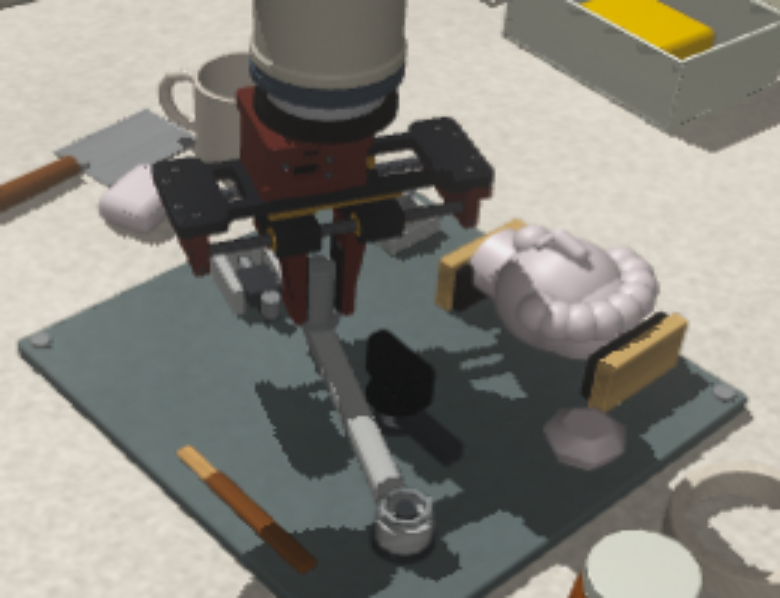

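The fingers hold the post at about (320,290) with the arm swung to 0.446 rad. That is past the click, and the force profile showed the peak and drop there. The tongue points clear at (440,440), and the loose things haven't moved, so I'm handing the job in.

```bash
python3 -c "
from bench import *
print(job_done())"
```

```text
the job is handed in; nothing more can be done
None
```

The clamp knob is turned counter-clockwise to its stop, and the arm is swung to about 0.45 rad, past the pawl's click; the job is handed in with the fingers still gripping the post and the loose things undisturbed as far as the last side picture shows.

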